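# Slide the magnifier carriage to the marked stop

## Robot

A 6-joint arm with a two-finger parallel gripper is mounted at the origin on the work surface. World frame = base frame: x ahead of the robot, y to its left, z up, the work surface at z = 0. Lengths are in m, angles in rad, forces in N, time in s.
With the tool pointing down it reaches from about 0.4 to 0.825 m from the base axis. Payload 7 kg.
Tool frame: the origin (TCP) lies midway between the tips of the shut fingers; the grasp point (between the pads) lies 19 mm behind it; z points along the fingers, y is the line along which they close (so a half turn about z gives the same grasp; the last joint's range is limited). The gripper opens to 88 mm and grips with 3 to 60 N. Pads are 19 mm wide; open, the fingers measure 130 mm over their backs; the gripper's body (78 mm by 193 mm) begins 47 mm behind the grasp point.
Start: joints at [-0.963, 0.359, 0.012, 0, -1.224, -0.288], TCP at [0.212, -0.641, 0.227] pointing down, gripper open.
Joint ranges: [-3.07, 3.07], [-1.43, 2.12], [-1.02, 1.25], [-3.03, 1.67], [-3.05, -0], [-3.03, 3.03]. Speed limits (rad/s): [2.39, 2.39, 3.01, 3.14, 3.14, 3.14].

## Interface

Orientations are given as [roll, pitch, yaw] about the fixed x, y, z axes, in that order (R = Rz(yaw) Ry(pitch) Rx(roll)).
In Python, from station import monitor, viewer, arm gives the robot as it stands.
- The arm moves only by the tool move_arm, never from a script. Its argument "deltas" is a list that holds one entry, the list of rows, each a list of 7 numbers: the turn, a rotation vector about the tool's x, y, z in degrees, then the shift along the tool's x, y, z in m, then the finger opening in m, from 0 to 0.0876. A call has 1 to 12 rows; each row is the pose to reach, as a shift and turn from the pose commanded when the call began, along the tool's axes at that moment; what a row does not reach only later rows make up. A row lasts 1/12 s, in which the tool goes at most 41.7 mm and 7.16 degrees, less where a joint would pass 70% of its speed; a pose out of reach is approached as far as the arm can. A call with a gripper value outside its range is refused whole. The fingers move at their own pace and stop on an object; "force" is the grip in N (left out, the last holds). Time passes only in rows, so rows that repeat a pose let the fingers close. It gives the time, the measured TCP pose, the force and the opening at its end, in the units of the state.
- monitor.get_state(): the state, without advancing time (a new reading comes with each control period).
- viewer.grab_frame(name): name is "side" or "top"; returns a dict with "frame" (400x640x3 uint8, blue, green, red), "vfov" (degrees; the focal length in pixels is half the picture's height over the tangent of half this angle, whatever the lens; pixels are square), "cx", "cy" (the principal point, pixels), "D" ([k1, k2, p1, p2, k3] as OpenCV has them; the pictures are not rectified), "xyz" and "orientation" of the camera in the world. Camera axes: x right, y down, z forward; pixel columns grow to the right and rows downward; lengths in m; the calibration is good to about 2 mm. A picture is of the moment at which its call begins. There is no depth.
- arm.job_done(): hands the job in, once; it reports no verdict.
The state is a dict: "t": time; "q": joint angles; "qd": joint speeds; "joint_efforts": joint torques, N m; "eef_pos": TCP position; "ee_rot": TCP orientation; "force": force on the tool from outside, world axes, zero at the start; "moment": the same for the moment, N m; "width": finger opening in m.
Only numpy, scipy, OpenCV 4.12 (cv2) and the standard library are available. Lean on these libraries where they do the work, as an engineer would, in place of code of your own. Each camera call takes 0.05 s, during which the arm holds its last target. There are 200 camera calls.

## Task

Bring the bench magnifier over to its working place: with closed fingertips press down the plate in the middle of the magnifier's carriage to free its brake and, keeping it pressed, push the carriage along its rail until it rests against the stop that has the pointer on it. Then let the plate spring up and move clear. Press gently, do not force the carriage with its brake on, grasp and lift nothing, and leave the loose things on the bench where they are.

Things in the scene. Friction and masses are not known exactly. Their poses are not given: they have to be found in the camera images.
- rail: fixed aluminium rail on the bench, 484 mm long with its end pieces, 70 mm wide, its top 24 mm above the bench. Origin on the bench under its middle; its y axis runs along the rail, its x axis points across it to the far side (its yaw varies by up to 0.3 rad)
- carriage: grey carriage sliding along the rail, 90 mm long along it, 74 mm wide. Origin on the rail's centre line, midway along the carriage, 24 mm above the bench. Two end shoulders, each 17 mm long, tops 58 mm above the bench, leave a 56 mm gap with the thumb plate in it, open to both sides of the rail above 36 mm. Freed, it slides with 2 to 4 N, by friction under the fingertip or by pushing on a shoulder
- lens (a point): centre of the magnifying lens that the carriage carries on an arm on the rail's far side, 130 mm from the carriage's middle, 95 mm across, 79 mm above the bench
- plate_top (a point): middle of the top of the black thumb plate, 44 mm wide across the rail and 52 mm long along it; when up it is 46 mm above the bench and 12 mm below the shoulders' tops. It moves down with the plate
- thumb_plate (a joint): how far the thumb plate is pressed down, in m: about 0 when up, 0.008 fully down on a hard end. It begins to move at about 12 N; 8 mm takes about 18 N; it springs up when let go. While it is up a friction brake holds the carriage (against about 15 N: do not force it); from about 1 mm on the brake is free
- marked_stop: fixed dark steel block across the rail, 20 mm long along it, top 59 mm above the bench, with a flat steel pointer with a diamond head reaching 50 mm out towards the robot and a small ball on a pin, top 92 mm high. At either end of the rail. Origin on the bench under its middle, on the rail's centre line. The carriage touches it when their origins are 55 mm apart along the rail
- plain_stop: fixed dark steel block of the same size across the rail, without pointer and ball, towards the rail's other end. Origin as for the marked stop
- circuit_board: loose green circuit board lying flat beyond the rail near the marked stop, 90 x 110 mm, 4 mm thick, parts up to 9 mm taller; origin under its centre
- open_phone: loose opened phone lying flat beyond the rail near the plain stop, 76 x 110 x 8 mm; origin under its centre
- solder_spool: loose metal solder spool standing on end between rail and robot, 54 mm across, 40 mm tall; origin under its centre
- screwdriver: loose screwdriver about 160 mm long lying between rail and robot, roughly along the rail, about 30 mm high; its own x axis runs from handle to tip
- flux_bottle: loose small bottle beyond the rail's +y end, 36 mm across, 60 mm tall; origin under its centre
- parts_tin: loose flat metal tin beyond the rail's -y end, 77 x 102 x 24 mm; origin under its centre

How it is judged:
On the way, in this order (a step that is already met when the one before it is completed fails the run):
1. the thumb plate is pressed at least 1.5 mm while the carriage is still within 20 mm of its starting place (value of joint thumb_plate above 0.0015 m and distance of carriage from where it was at the start of the episode below 0.02 m), for 0.1 s.
2. the carriage reaches the marked stop (gap under 3 mm) with the thumb plate still pressed at least 1 mm (horizontal distance between carriage and marked_stop below 0.058 m and value of joint thumb_plate above 0.001 m), for 0.1 s.
At the end, for the whole second after the job is handed in: the carriage stands against the marked stop (gap under 3 mm), the thumb plate is up (within 1 mm) so that the brake holds, and the carriage is at rest (horizontal distance between carriage and marked_stop below 0.058 m and value of joint thumb_plate below 0.001 m and linear speed of carriage below 0.005 m/s); the robot touches nothing.
It fails at once if the fingers ram or squeeze the carriage with more than 50 N (contact force between the fingers and carriage above 50 N).
It fails at once if the carriage is forced along with the brake on (over 8 mm from its start, moving faster than 30 mm/s with the thumb plate up) (linear speed of carriage above 0.03 m/s and value of joint thumb_plate below 0.0003 m and distance of carriage from where it was at the start of the episode above 0.008 m).
It fails at once if a loose bystander is moved more than 20 mm or lifted (distance of any of circuit_board, open_phone, solder_spool, screwdriver, flux_bottle, parts_tin from where it was at the start of the episode above 0.02 m).
It also fails if it takes over 38 s, if anything falls off the work surface, if the arm or the gripper's body presses on something with over 40 N, if the wrist force passes 120 N, or if a joint passes its speed limit or range.

## Working session

There is one attempt and no reset: what is moved stays moved. The work goes in short steps, Python scripts to look and compute and a tool call to move; the robot and the scene stay as the last step left them, time stands still between calls to the robot, and variables do not carry over. Pictures are saved under pics/ and viewed, on a budget of 10 in all, crops included, one or two more only if the job needs it, and the job is handed in when it is done.

Besides the shell and the picture viewer there is one more tool, called after "Call:" by a JSON object that holds its "op" and its "data". move_arm: Moves the arm, as the interface text tells. Its arguments: {"type":"object","properties":{"deltas":{"type":"array","items":{"type":"array","items":{"type":"array","items":{"type":"number"}}}},"force":{"type":"number"}},"required":["deltas"]}

```bash
ls; mkdir -p pics
cat > h.py <<'E'
import numpy as np, cv2, json
from scipy.spatial.transform import Rotation as R
from station import monitor, viewer, arm
def grab(name,fn):
    d=viewer.grab_frame(name); cv2.imwrite('pics/'+fn+'.png',d['frame'])
    json.dump({k:(np.asarray(v).tolist()) for k,v in d.items() if k!='frame'},open('pics/'+fn+'.json','w')); return d
def cal(fn):
    d=json.load(open('pics/'+fn+'.json')); f=200/np.tan(np.radians(d['vfov'])/2)
    K=np.array([[f,0,d['cx']],[0,f,d['cy']],[0,0,1]]); o=np.array(d['orientation'])
    Rm=R.from_euler('xyz',o).as_matrix() if o.shape==(3,) else o
    return K,np.array(d['D'],float),Rm,np.array(d['xyz'])
def ray(fn,px):
    K,D,Rm,c=cal(fn); u=cv2.undistortPoints(np.array([[px]],float),K,D)[0,0]
    v=Rm@np.array([u[0],u[1],1]); return c,v/np.linalg.norm(v)
def atz(fn,px,z):
    c,v=ray(fn,px); return c+v*(z-c[2])/v[2]
def tri(a,pa,b,pb):
    c1,v1=ray(a,pa); c2,v2=ray(b,pb)
    s=np.linalg.lstsq(np.c_[v1,-v2],c2-c1,rcond=None)[0]
    p,q=c1+s[0]*v1,c2+s[1]*v2; return (p+q)/2,np.linalg.norm(p-q)
def proj(fn,P):
    K,D,Rm,c=cal(fn); return cv2.projectPoints((np.atleast_2d(P)-c)@Rm,np.zeros(3),np.zeros(3),K,D)[0][:,0]
E
python3 - <<'E'
from h import *
for n in('side','top'): d=grab(n,n+'0'); print({k:v for k,v in d.items() if k!='frame'})
print(monitor.get_state())
E
```

```text
pics
{'vfov': 57.08017727469398, 'cx': 318.5630380115229, 'cy': 200.99883164049672, 'D': array([-0.03146679,  0.        ,  0.        ,  0.        ,  0.        ]), 'xyz': array([0.43201546, 0.64290432, 0.67813819]), 'orientation': array([-2.29228199, -0.01247801, -2.9039649 ])}
{'vfov': 44.0729257891571, 'cx': 315.49864624316723, 'cy': 197.95677403152365, 'D': array([-0.11754774,  0.        ,  0.        ,  0.        ,  0.        ]), 'xyz': array([0.37999951, 0.02966879, 1.12674637]), 'orientation': array([-2.95919307e+00,  3.15291490e-04, -1.56109960e+00])}
{'t': 0.1, 'q': array([-9.62874075e-01,  3.59292181e-01,  1.11688489e-02, -2.82843201e-04,
       -1.22411387e+00, -2.88087560e-01]), 'qd': array([-4.59840193e-04, -1.50400290e-03,  1.78035472e-03, -8.48320585e-05,
        1.27050202e-04,  4.89865075e-05]), 'joint_efforts': array([-1.89163648e-04, -5.84160554e+01,  2.93754494e+01,  7.01556221e+00,
        1.01985218e-02, -5.14807482e-05]), 'eef_pos': array([ 0.21204999, -0.64037354,  0.22574394]), 'ee_rot': array([ 3.14013561e+00, -1.54463004e-04, -2.82185415e+00]), 'force': array([-0.11537197, -1.0940877 ,  0.19956714]), 'moment': array([-0.01130314, -0.03946461, -0.02722809]), 'width': 0.08739927834072647}
```

View pics/side0.png

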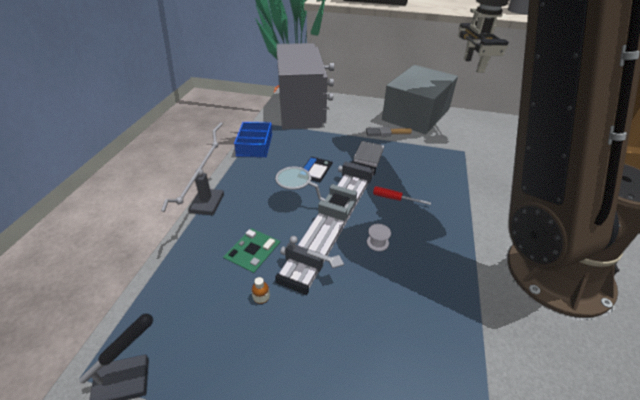

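View pics/top0.png

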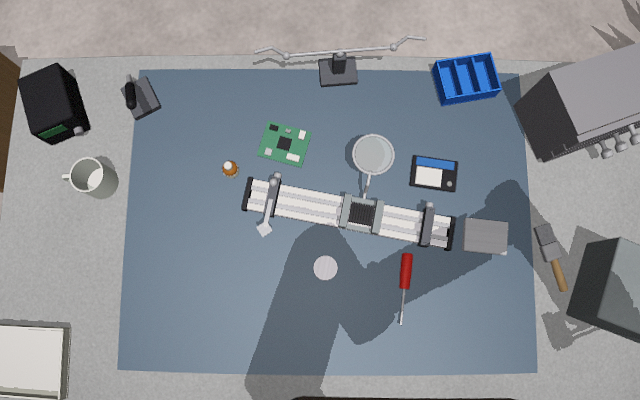

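The marked stop, with pointer and ball, is at the +y (left) end at about top (270,203). The carriage is at about (361,213) and the plain stop at about (428,224). In the side view they are at about (303,252), (336,205) and (352,180). I'll enlarge both views.

Run:
```python
import cv2,numpy as np
a=cv2.imread('pics/top0.png')[165:265,235:465]; b=cv2.imread('pics/side0.png')[135:300,270:400]
cv2.imwrite('pics/c1.png',cv2.resize(a,(805-5,348),interpolation=cv2.INTER_CUBIC))
cv2.imwrite('pics/c2.png',cv2.resize(b,None,fx=3.6,fy=3.6,interpolation=cv2.INTER_CUBIC))
print(800/230,348/100)
```

```text
3.4782608695652173 3.48
```

View pics/c1.png

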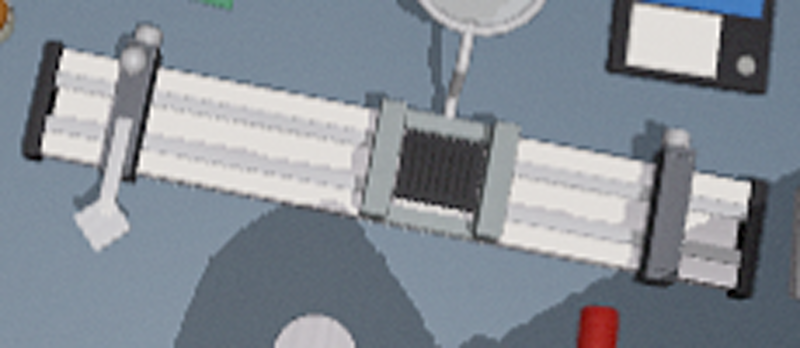

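View pics/c2.png

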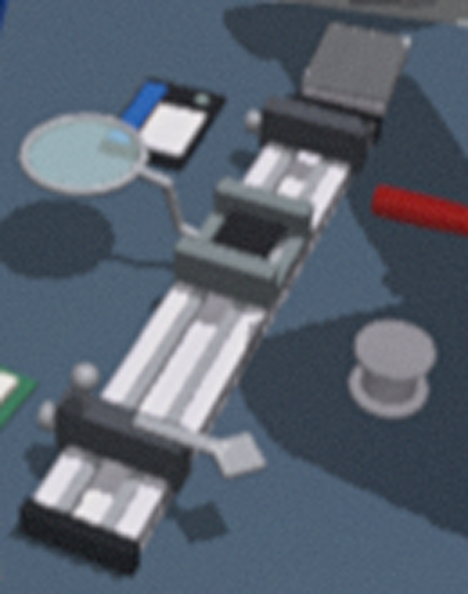

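Run:
```python
from h import *
T=lambda x,y:(235+(x+.5)/3.478-.5,165+(y+.5)/3.48-.5); S=lambda x,y:(270+(x+.5)/3.6-.5,135+(y+.5)/3.6-.5)
for n,a,b in [('sh+ ',(384,158),(229,262)),('sh- ',(497,181),(265,204)),('ball',(132,59),(85,376)),('diamond',(102,221),(241,455))]:
    p,g=tri('top0',T(*a),'side0',S(*b)); print(n,p.round(4),'gap',g.round(4))
A=lambda l,x,y,z:print(l,atz('top0',T(x,y),z).round(4))
A('sh+',384,158,.058);A('sh-',497,181,.058);A('plate',440,170,.046)
P=[atz('top0',T(*q),.046) for q in[(403,128),(487,139),(474,212),(393,200)]]; print(np.mean(P,0).round(4),[np.linalg.norm(P[i]-P[i-1]).round(3) for i in range(4)])
A('end+ mid',42,101,.024);A('end- mid',750,238,.024)
A('mstop top mid',129,112,.059);A('pstop top mid',672,212,.059)
A('spool',315,345,.04)
for n,p in(('top0',(405,270)),('side0',(388,193))):print('drv',atz(n,p,.03).round(3))
```

```text
sh+  [ 0.5505 -0.0333  0.0547] gap 0.0016
sh-  [ 0.5376 -0.105   0.0521] gap 0.0002
ball [0.6065 0.1246 0.088 ] gap 0.0001
diamond [0.507  0.1427 0.0655] gap 0.0025
sh+ [ 0.5508 -0.0331  0.058 ]
sh- [ 0.5368 -0.1043  0.058 ]
plate [ 0.5453 -0.0695  0.046 ]
[ 0.5456 -0.069   0.046 ] [np.float64(0.047), np.float64(0.054), np.float64(0.048), np.float64(0.052)]
end+ mid [0.5918 0.1888 0.024 ]
end- mid [ 0.5057 -0.2736  0.024 ]
mstop top mid [0.5785 0.1282 0.059 ]
pstop top mid [ 0.5179 -0.2146  0.059 ]
spool [0.4342 0.0093 0.04  ]
drv [ 0.422 -0.168  0.03 ]
drv [ 0.421 -0.155  0.03 ]
```

Run:
```python
from h import *
for n,q in(('top0',[(567,310),(594,236),(553,290),(545,240),(507,253)]),('side0',[(383,120),(430,134),(455,75),(436,142)])):
    for p in q: print(n,p,[atz(n,p,z).round(3)[:2] for z in(0,.15)])
s=monitor.get_state(); Rt=R.from_euler('xyz',s['ee_rot'])
print(Rt.as_matrix().round(4))
rd=np.array([.183,.983,0]);tx=-rd; z=np.array([0,0,-1.]); G=np.c_[tx,np.cross(z,tx),z]
print('rotvec deg',np.degrees((Rt.inv()*R.from_matrix(G)).as_rotvec()).round(2))
for P in([.545,-.069,.22],[.545,-.069,.11]): print('shift',Rt.inv().apply(np.array(P)-s['eef_pos']).round(4))
```

```text
top0 (567, 310) [array([ 0.33 , -0.552]), array([ 0.337, -0.475])]
top0 (594, 236) [array([ 0.502, -0.633]), array([ 0.486, -0.544])]
top0 (553, 290) [array([ 0.376, -0.52 ]), array([ 0.377, -0.447])]
top0 (545, 240) [array([ 0.493, -0.507]), array([ 0.478, -0.436])]
top0 (507, 253) [array([ 0.462, -0.413]), array([ 0.451, -0.354])]
side0 (383, 120) [array([ 0.479, -0.616]), array([ 0.469, -0.338])]
side0 (430, 134) [array([ 0.306, -0.559]), array([ 0.334, -0.293])]
side0 (455, 75) [array([ 0.196, -1.137]), array([ 0.248, -0.744])]
side0 (436, 142) [array([ 0.285, -0.51 ]), array([ 0.317, -0.255])]
[[-9.493e-01 -3.143e-01 -6.000e-04]
 [-3.143e-01  9.493e-01  1.300e-03]
 [ 2.000e-04  1.500e-03 -1.000e+00]]
rotvec deg [ 8.000e-02  4.000e-02 -6.113e+01]
shift [-0.4957  0.4378  0.0063]
shift [-0.4957  0.4376  0.1163]
```

Call:
{"op": "move_arm", "data": {"deltas": [[[0,0,-5,-0.0126,0.038,-0.02,0],[0,0,-10,-0.025,0.076,-0.04,0],[0,0,-15,-0.038,0.114,-0.06,0],[0,0,-20,-0.05,0.152,-0.08,0],[0,0,-25,-0.0845,0.174,-0.08,0],[0,0,-30,-0.119,0.196,-0.08,0],[0,0,-35,-0.153,0.218,-0.08,0],[0,0,-40,-0.187,0.24,-0.08,0],[0,0,-45,-0.2215,0.262,-0.08,0],[0,0,-50,-0.256,0.284,-0.07,0],[0,0,-55,-0.29,0.306,-0.06,0],[0,0,-61,-0.324,0.328,-0.05,0]]], "force": 20}}

```text
t: 1.1
eef_pos: [0.4144, -0.2293, 0.2777]
ee_rot: [-3.141, 0.0, -1.753]
force: [0.9, -1.0, 0.8]
width: 0.0134
```

Call:
{"op": "move_arm", "data": {"deltas": [[[0,0,0,-0.025,-0.014,0.02,0],[0,0,0,-0.051,-0.028,0.045,0],[0,0,0,-0.077,-0.042,0.07,0],[0,0,0,-0.103,-0.056,0.095,0],[0,0,0,-0.129,-0.07,0.12,0],[0,0,0,-0.155,-0.085,0.14,0],[0,0,0,-0.175,-0.095,0.155,0],[0,0,0,-0.181,-0.099,0.168,0],[0,0,0,-0.181,-0.099,0.168,0],[0,0,0,-0.181,-0.099,0.168,0],[0,0,0,-0.181,-0.099,0.168,0]]]}}

```text
t: 2.02
eef_pos: [0.5443, -0.0721, 0.1101]
ee_rot: [3.142, -0.0, -1.757]
force: [0.5, -0.9, 0.6]
width: 0.0007
```

Run:
```python
from h import *
grab('side','side1');grab('top','top1');s=monitor.get_state();print(s)
print(proj('side1',[s['eef_pos'],[.545,-.069,.046]]),proj('top1',s['eef_pos']))
a=cv2.resize(cv2.imread('pics/side1.png')[130:260,270:400],None,fx=3.5,fy=3.5,interpolation=cv2.INTER_CUBIC)
b=cv2.resize(cv2.imread('pics/top1.png')[150:280,310:400],None,fx=3.5,fy=3.5,interpolation=cv2.INTER_CUBIC)
cv2.imwrite('pics/c3.png',np.hstack([a,b]))
```

```text
{'t': 2.1167, 'q': array([ 2.24826742e-01,  2.58467010e-01, -4.21885668e-01,  1.42266657e-04,
       -8.89026911e-01, -4.11919530e-01]), 'qd': array([ 0.00175932, -0.00463776, -0.00019479, -0.00111342,  0.00181158,
       -0.0019874 ]), 'joint_efforts': array([ 2.37327078e-01, -4.45045280e+01,  2.41071403e+01,  5.75399771e+00,
       -1.84283606e-03,  3.72693248e-03]), 'eef_pos': array([ 0.54451597, -0.07226752,  0.11076165]), 'ee_rot': array([-3.14025015e+00,  4.65875192e-04, -1.75779923e+00]), 'force': array([ 0.23226406, -0.3239529 , -0.75100837]), 'moment': array([0.05510332, 0.13511087, 0.01818895]), 'width': 0.0006257998372579162}
[[339.38344659 180.92326696]
 [337.71934127 201.21494661]] [[365.31346559 209.21792994]]
```

View pics/c3.png

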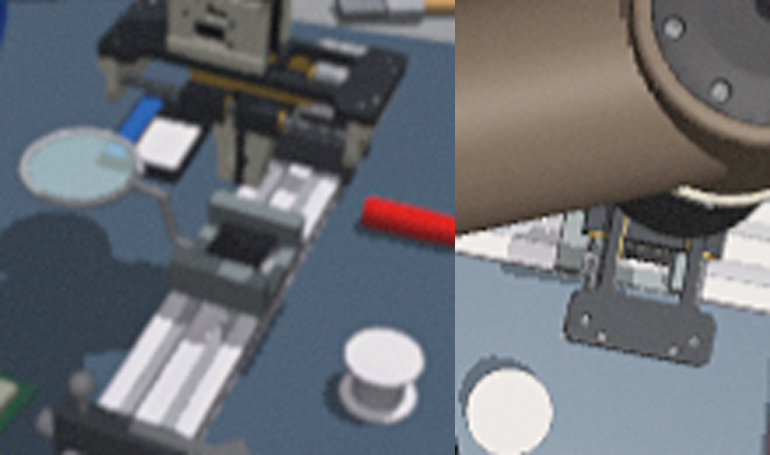

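The fingers are above the carriage gap, with the tip at about (336,183) in side pixels against a predicted (339,181). The plate is at about (338,201). I'll descend to just above the plate.

Call:
{"op": "move_arm", "data": {"deltas": [[[0,0,0,-0.003,0,0.02,0],[0,0,0,-0.003,0,0.04,0],[0,0,0,-0.003,0,0.054,0],[0,0,0,-0.003,0,0.058,0],[0,0,0,-0.003,0,0.06,0],[0,0,0,-0.003,0,0.06,0]]]}}

```text
t: 2.62
eef_pos: [0.5453, -0.0691, 0.0505]
ee_rot: [-3.141, 0.0, -1.757]
force: [-0.4, 0.3, -0.5]
width: 0.0009
```

Run:
```python
from h import *
grab('side','side2');s=monitor.get_state();print(s['eef_pos'],s['force'])
print(proj('side2',[s['eef_pos'],[.545,-.069,.046]]))
cv2.imwrite('pics/c4.png',cv2.resize(cv2.imread('pics/side2.png')[150:240,290:390],None,fx=6,fy=6,interpolation=cv2.INTER_CUBIC))
```

```text
[ 0.54563214 -0.06898906  0.05083348] [ 0.46409427 -0.426266    0.2635175 ]
[[337.56700266 199.78006724]
 [337.71934127 201.21494661]]
```

View pics/c4.png

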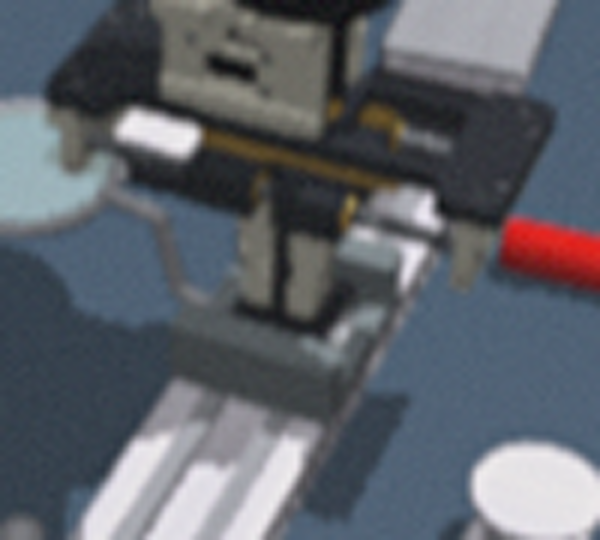

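The tips are centred over the plate in the gap, at crop x 245–335, which is about (337.5,200) in side pixels. Now I'll press gently.

Call:
{"op": "move_arm", "data": {"deltas": [[[0,0,0,0,0,0.002,0],[0,0,0,0,0,0.004,0],[0,0,0,0,0,0.005,0],[0,0,0,0,0,0.006,0],[0,0,0,0,0,0.007,0],[0,0,0,0,0,0.008,0],[0,0,0,0,0,0.009,0],[0,0,0,0,0,0.009,0]]]}}

```text
t: 3.33
eef_pos: [0.5458, -0.0688, 0.0424]
ee_rot: [-3.14, 0.0, -1.756]
force: [-4.2, 1.2, 15.2]
width: 0.0004
```

Call:
{"op": "move_arm", "data": {"deltas": [[[0,0,0,0,0,0.0015,0],[0,0,0,0,0,0.0015,0],[0,0,0,-0.002,0,0.0015,0],[0,0,0,-0.005,0,0.0015,0],[0,0,0,-0.009,0,0.0015,0],[0,0,0,-0.014,0,0.0015,0],[0,0,0,-0.02,0,0.0015,0],[0,0,0,-0.026,0,0.0015,0],[0,0,0,-0.032,0,0.0015,0],[0,0,0,-0.036,0,0.0015,0],[0,0,0,-0.038,0,0.0015,0],[0,0,0,-0.038,0,0.0015,0]]]}}

```text
t: 4.33
eef_pos: [0.5529, -0.031, 0.0412]
ee_rot: [-3.14, 0.0, -1.756]
force: [-4.6, 2.8, 15.1]
width: 0.0007
```

Run:
```python
from h import *
grab('side','side3');s=monitor.get_state();print(s['t'],s['eef_pos'],s['force'])
cv2.imwrite('pics/c5.png',cv2.resize(cv2.imread('pics/side3.png')[150:270,280:390],None,fx=5,fy=5,interpolation=cv2.INTER_CUBIC))
```

```text
4.3833 [ 0.55289644 -0.03098576  0.04117697] [-4.135212    2.57110661 14.52151031]
```

View pics/c5.png

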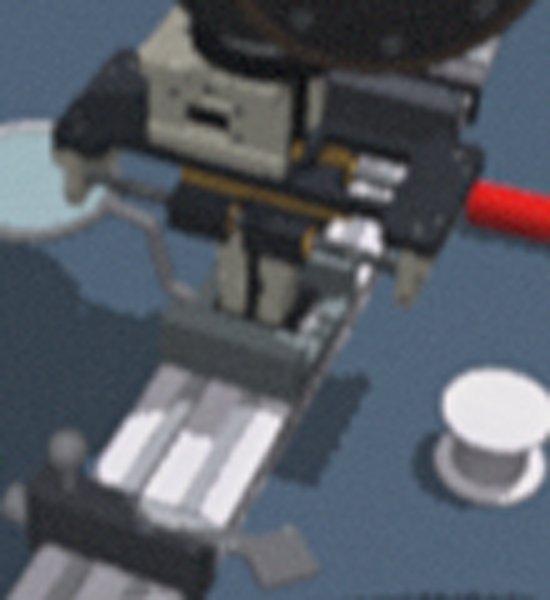

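The carriage followed the fingertips: its shoulder corner went from about (321,202) to (313,213) with the plate held down. About 105 mm are left.

Call:
{"op": "move_arm", "data": {"deltas": [[[0,0,0,-0.003,0,0,0],[0,0,0,-0.009,0,0,0],[0,0,0,-0.017,0,0,0],[0,0,0,-0.026,0,0,0],[0,0,0,-0.035,0,0,0],[0,0,0,-0.044,0,0,0],[0,0,0,-0.053,0,0,0],[0,0,0,-0.062,0,0,0],[0,0,0,-0.071,0,0,0],[0,0,0,-0.079,0,0,0],[0,0,0,-0.085,0,0,0],[0,0,0,-0.088,0,0,0]]]}}

```text
t: 5.38
eef_pos: [0.5692, 0.0557, 0.0413]
ee_rot: [-3.14, 0.0, -1.756]
force: [-3.7, -0.3, 15.2]
width: 0.0006
```

Call:
{"op": "move_arm", "data": {"deltas": [[[0,0,0,-0.003,0,0,0],[0,0,0,-0.006,0,0,0],[0,0,0,-0.009,0,0,0],[0,0,0,-0.012,0,0,0],[0,0,0,-0.014,0,0,0],[0,0,0,-0.016,0,0,0],[0,0,0,-0.018,0,0,0],[0,0,0,-0.018,0,0,0]]]}}

```text
t: 6.05
eef_pos: [0.5725, 0.0732, 0.0413]
ee_rot: [-3.14, 0.001, -1.756]
force: [-4.2, 0.8, 15.1]
width: 0.0004
```

Run:
```python
from h import *
grab('side','side4');grab('top','top4');s=monitor.get_state();print(s['t'],s['eef_pos'],s['force'])
a=cv2.resize(cv2.imread('pics/side4.png')[180:290,270:370],None,fx=4.5,fy=4.5,interpolation=cv2.INTER_CUBIC)
b=cv2.resize(cv2.imread('pics/top4.png')[160:270,245:320],None,fx=4.5,fy=4.5,interpolation=cv2.INTER_CUBIC)
cv2.imwrite('pics/c6.png',np.hstack([a,b]))
```

```text
6.15 [0.57255297 0.07320912 0.04135053] [-4.39493088  0.94263685 16.08431085]
```

View pics/c6.png

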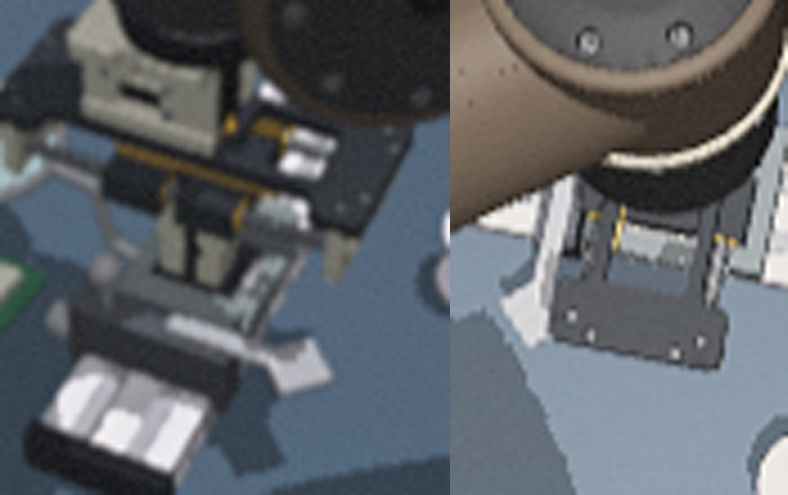

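The carriage is now very close to the stop: the shoulder is at side crop (150,290) and the stop block at (150,310). I'll creep on until the force shows contact.

Call:
{"op": "move_arm", "data": {"deltas": [[[0,0,0,-0.001,0,0,0],[0,0,0,-0.002,0,0,0],[0,0,0,-0.003,0,0,0],[0,0,0,-0.004,0,0,0],[0,0,0,-0.005,0,0,0],[0,0,0,-0.005,0,0,0]]]}}

```text
t: 6.65
eef_pos: [0.5729, 0.0758, 0.0412]
ee_rot: [-3.141, -0.002, -1.756]
force: [-2.5, -10.4, 15.3]
width: 0.0002
```

Call:
{"op": "move_arm", "data": {"deltas": [[[0,0,0,-0.001,0,0,0],[0,0,0,-0.002,0,0,0],[0,0,0,-0.003,0,0,0],[0,0,0,-0.004,0,0,0],[0,0,0,-0.005,0,0,0],[0,0,0,-0.005,0,0,0]]]}}

```text
t: 7.15
eef_pos: [0.5738, 0.0804, 0.0412]
ee_rot: [-3.141, -0.003, -1.757]
force: [-2.0, -13.2, 15.3]
width: 0.0005
```

Resistance jumped from about 0 to 10 N at y≈0.076, where contact was predicted, and then the tip slid at 13 N. The carriage is on the stop. Now I'll lift straight up.

Call:
{"op": "move_arm", "data": {"deltas": [[[0,0,0,0,0,-0.003,0],[0,0,0,0,0,-0.007,0],[0,0,0,0,0,-0.012,0],[0,0,0,0,0,-0.025,0],[0,0,0,0,0,-0.05,0],[0,0,0,0,0,-0.08,0],[0,0,0,0,0,-0.11,0],[0,0,0,0.03,0,-0.14,0],[0,0,0,0.065,0,-0.16,0],[0,0,0,0.1,0,-0.18,0],[0,0,0,0.14,0,-0.18,0],[0,0,0,0.18,0,-0.18,0]]]}}

```text
t: 8.15
eef_pos: [0.5405, -0.0951, 0.2212]
ee_rot: [-3.138, 0.002, -1.756]
force: [0.4, -0.2, -1.8]
width: 0.0007
```

Call:
{"op": "move_arm", "data": {"deltas": [[[0,0,0,0.04,0.03,0,0],[0,0,0,0.08,0.06,0,0],[0,0,0,0.12,0.09,0,0],[0,0,0,0.12,0.09,0,0],[0,0,0,0.12,0.09,0,0]]]}}

```text
t: 8.57
eef_pos: [0.4261, -0.1974, 0.2197]
ee_rot: [-3.141, 0.001, -1.76]
force: [-0.0, 1.1, -0.1]
width: 0.0003
```

Run:
```python
from h import *
grab('side','side5');grab('top','top5');s=monitor.get_state();print(s['t'],s['eef_pos'],s['force'],abs(s['qd']).max())
a=cv2.resize(cv2.imread('pics/side5.png')[180:290,270:370],None,fx=4.5,fy=4.5,interpolation=cv2.INTER_CUBIC)
b=cv2.resize(cv2.imread('pics/top5.png')[160:270,245:322],None,fx=4.5,fy=4.5,interpolation=cv2.INTER_CUBIC)
cv2.imwrite('pics/c7.png',np.hstack([a,b]))
```

```text
8.6667 [ 0.42920245 -0.19601918  0.21982231] [-0.31137445 -0.12438512  0.01126845] 0.028337483582431783
```

View pics/c7.png

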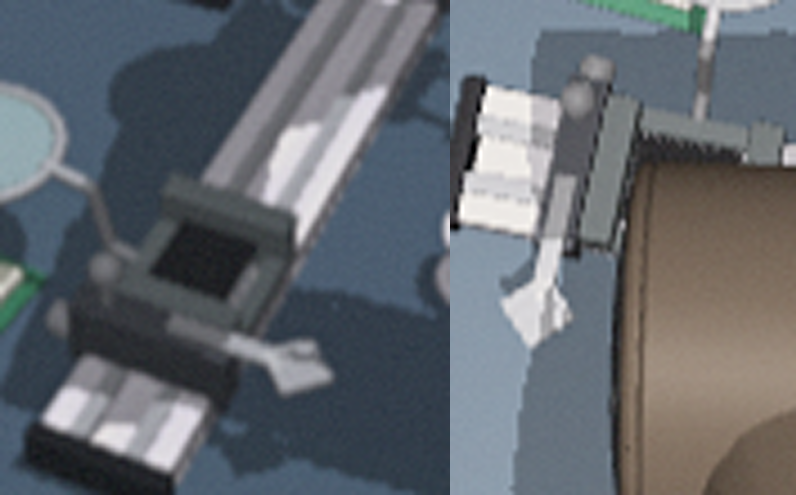

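View pics/top5.png

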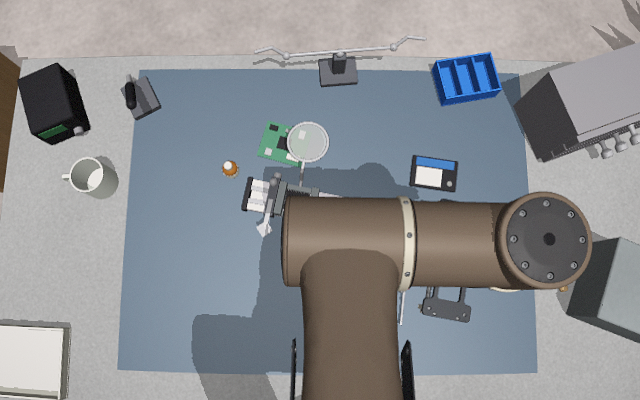

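The carriage's shoulder sits against the marked stop with no visible gap in either view, and the plate is up in the gap. The arm is clear, and the bystanders in view (board, phone, bottle) haven't moved. I'll do one numeric check, then hand in.

Run:
```python
from h import *
rd=np.array([.183,.983,0]); p=atz('top5',(245+(163.5)/4.5-.5,160+170.5/4.5-.5),.058)
print(p.round(4),'stop-carriage dist',((np.array([.5785,.1282,0])-p)@rd+.0365).round(4))
s=monitor.get_state();print(s['t'],abs(s['qd']).max())
print(arm.job_done())
```

```text
[0.5777 0.1082 0.058 ] stop-carriage dist 0.0563
8.6667 0.028337483582431783
the job is handed in; nothing more can be done
None
```

I pushed the magnifier's carriage against the marked stop with the plate held down, let the plate spring up, moved the arm clear and handed the job in at about 8.7 s. The hand-in reports no verdict, so the result below is from my own checks.

- **Pressing:** I pressed the plate with closed fingertips at about 15 N, roughly 3.5 mm down at the start and 5 mm while pushing. The carriage then slid about 145 mm.
- **Reaching the stop:** The push force went from about 0 to 10 N at y ≈ 0.076 m, where I expected contact. After that the tip slipped on the plate at 13 N.
- **Final position:** The two close-up views show no gap. My pixel measurement gives 56.3 mm between the carriage and stop origins. Touching is 55 mm and the limit is 58 mm, and the measurement is good to only about 2–3 mm.
- **After release:** The plate looks up in the side view, and the force on the tool was near zero. The arm joints were still settling at up to 0.03 rad/s when I handed in.
- **Loose things:** The circuit board, phone and flux bottle looked unmoved. The arm hid all or most of the spool, screwdriver and parts tin in the last top picture, so I couldn't check those there. The fingers did not go near them.

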